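# Make up a biscuit-fired tea set on the ware board

## Robot

A 6-joint arm with a two-finger parallel gripper is mounted at the origin on the work surface. World frame = base frame: x ahead of the robot, y to its left, z up, the work surface at z = 0. Lengths are in m, angles in rad, forces in N, time in s.
With the tool pointing down it reaches from about 0.35 to 0.8 m from the base axis. Payload 7.3 kg.
Tool frame: the origin (TCP) lies at the very end of the fingers, on their centre line; the grasp point (between the pads) lies 19 mm behind it (arm.pinch_z is the distance from the TCP to the grasp point, in m); z points along the fingers, y is the line along which they close (so a half turn about z gives the same grasp; the last joint's range is limited). The gripper opens to 85 mm and grips with 20 to 120 N. Pads are 22 mm wide; open, the fingers measure 114 mm over their backs; the gripper's body (76 mm by 85 mm) begins 54 mm behind the grasp point. The pads swing forward as they close: fully open they stand 13 mm farther back than shut.
Start: joints at [1.135, 0.342, 1.524, -0, 1.275, -0.146], TCP at [0.15, 0.503, 0.207] pointing down, gripper open.
Joint ranges: [-2.53, 2.53], [-0.77, 2.02], [0.04, 2.7], [-1, 4.14], [0.28, 2.66], [-3.11, 3.11]. Speed limits (rad/s): [2.57, 2.57, 3.14, 3.14, 3.14, 3.14].

## Interface

Orientations are given as [roll, pitch, yaw] about the fixed x, y, z axes, in that order (R = Rz(yaw) Ry(pitch) Rx(roll)).
In Python, from workcell import monitor, imaging, arm gives the robot as it stands. The module is installed in compiled form; this text tells all that it offers.
- The arm moves only by the tool apply_moves, never from a script. Its argument "targets" is a list of rows, each a list of 4 numbers: the shift along the tool's x, y, z each as a share of 0.3 m, from -1 to 1, then the turn about the tool's z as a share of pi rad, from -1 to 1. In form: [[dx, dy, dz, twist], ...]. A call has 1 to 8 rows; each row shifts and turns the commanded pose from where the row before left it, along the tool's axes as they then stand; what a row does not reach is not made up. A row lasts 1/12 s, in which the tool goes at most 41.7 mm and 7.16 degrees, less where a joint would pass 70% of its speed; a pose out of reach is approached as far as the arm can. A call with a number of a shift or a turn outside -1 to 1 is refused whole. A call with a gripper value outside its range is refused whole. "grip" is the opening, from 0 (shut) to 1 (fully open), set as the call begins (left out, the last holds). The fingers move at their own pace and stop on an object; the grip force is fixed at half the most. Time passes only in rows, so rows that do not move let the fingers close. It gives the time, the measured TCP pose, the force, the opening and the grip force at its end, in the units of the state.
- monitor.get_state(): the state, without advancing time (a new reading comes with each control period).
- imaging.get_image(name): name is "scene" or "top" or "wrist"; returns the picture (384x512x3 uint8, red, green, blue); there is no depth.
- imaging.get_calibration(name): a dict with "K" (3x3 intrinsics, pixels), "position" and "rotation" of the camera in the world; the wrist camera has in their place "tool_from_camera" (4x4, takes a point from camera to tool coordinates, whose origin is the TCP and whose axes are the flange's). Camera axes: x right, y down, z forward; pixel columns grow to the right and rows downward; lengths in m; the calibration is good to about 2 mm. A picture is of the moment at which its call begins: read the wrist's pose just before it. get_calibration takes no time and is no camera call.
- arm.finish_job(): hands the job in; it is judged then, once.
The state is a dict: "time_s": time; "qpos": joint angles; "qvel": joint speeds; "effort": joint torques, N m; "tool_pos": TCP position; "tcp_rot": TCP orientation; "contact_force": force on the tool from outside, world axes, zero at the start; "torque": the same for the moment, N m; "width": finger opening in m; "grip_force": force on a finger pad.
Only numpy, scipy, OpenCV 4.12 (cv2) and the standard library are available. Lean on these libraries where they do the work, as an engineer would, in place of code of your own. Each camera call takes 0.05 s, during which the arm holds its last target. There are 200 camera calls.

## Task

Make up the tea set on the ware board, working upwards: first stand the tall mug upright in the well of the large saucer, then hang the strainer fully home in the mug, then close it with the lid; the small cup goes, upright, in the well of the small saucer whenever you like. The ware is brittle, so set each piece down rather than dropping it, and leave the saucers, the pitcher, the tool jar and the tall kiln prop where they stand.

Things in the scene. Friction and masses are not known exactly. Their poses are not given: they have to be found in the camera images.
- mug_mid (a point): the tall mug: straight-sided round cup without handle, unglazed cream clay like all the set, 64 mm outside diameter, 90 mm high, wall 4 mm (mouth 56 mm), standing upright on the bench on a foot 42 mm across and 8 mm high. The point is at its centre, 45 mm above its underside; z is up its axis
- strainer_neck (a point): the strainer, upright: perforated basket 48 mm high, 34 mm across below and 48 mm at its top; flange 68 mm across, 48 to 53 mm above the underside; open neck (grip this) 50 mm outside, 40 mm inside, 53 to 69 mm up. In the mug, the flange's lower face rests on the mug's rim. The point is on the axis half-way up the neck, 61 mm above the underside, 13 mm above the flange's lower face; z is up
- lid_knob (a point): the lid, right way up on its plug. From its underside: tapered plug 6 mm high, 26 mm across below, 34 mm above; disc 62 mm across, 6 to 12 mm up; knob 16 mm across, 12 to 36 mm up. On the strainer the plug drops into the neck and the disc's lower face rests on the neck's upper edge. The point is on the axis half-way up the knob, 24 mm above the underside, 18 mm above the disc's lower face; z is up
- cup_mid (a point): the small cup: straight-sided round cup without handle, 52 mm outside diameter, 60 mm high, wall 4 mm, standing upright on the bench on a foot 32 mm across and 8 mm high. The point is at its centre, 30 mm above its underside; z is up its axis
- saucer_large_well (a point): the large saucer, loose, on the wooden ware board (18 mm thick plank that is on the table across from the robot): 120 mm across, brim 14 mm high, with a flat round well 58 mm across inside a ridge 4.5 mm high. The point is the centre of the well's floor, 6 mm above the saucer's underside; the mug's foot stands on this floor; z is up
- saucer_small_well (a point): the small saucer, loose, on the same ware board: 92 mm across, brim 12 mm high, with a flat round well 48 mm across inside a ridge 4.5 mm high. The point is the centre of the well's floor, 6 mm above the saucer's underside; the small cup's foot stands on this floor; z is up
- pitcher_mid (a point): bystander: clay pitcher with one handle, 72 mm across (handle out to 57 mm from its axis), 115 mm high. The point is on its axis 57 mm up
- tool_jar_mid (a point): bystander: white round jar, 82 mm across, 85 mm high, holding brushes and modelling tools that lean out to 45 mm from its axis and stand up to 200 mm high. The point is on its axis 42 mm up
- prop_a_mid (a point): bystander: the tall kiln prop, a grey-buff clay tube 36 mm across and 60 mm high, standing among the pieces of the set (a shorter, 38 mm high one is about too). The point is on its axis 30 mm up
Not all that is in view belongs to the job. What is shaped like the part that bears cup_mid but yellow is not meant.

How it is judged:
On the way, in this order (a step that is already met when the one before it is completed fails the run):
1. the mug stands upright in the well of the large saucer (horizontal distance between mug_mid and saucer_large_well below 0.011 m and z of mug_mid in the frame of saucer_large_well between 0.041 and 0.0475 m and angle between mug_mid's own z axis and vertical below 0.06 rad), for 0.2 s.
2. the strainer hangs fully home in the mug, which still stands in the large saucer's well (all of step 1 and horizontal distance between strainer_neck and mug_mid below 0.008 m and z of strainer_neck in the frame of mug_mid between 0.054 and 0.0605 m and angle between strainer_neck's own z axis and vertical below 0.06 rad), for 0.2 s.
3. the lid lies home on the strainer, in the mug, on the large saucer (all of step 2 and horizontal distance between lid_knob and strainer_neck below 0.008 m and z of lid_knob in the frame of strainer_neck between 0.022 and 0.0285 m and angle between lid_knob's own z axis and vertical below 0.06 rad), for 0.2 s.
At the end, for the whole second after the job is handed in: Mug in large saucer's well and cup in small saucer's well (centres within 11 mm), strainer in mug and lid on strainer (within 8 mm of centre); each within 2.5 mm of fully home, tilted under 0.06 rad, released and at rest (all of step 3 and horizontal distance between cup_mid and saucer_small_well below 0.011 m and z of cup_mid in the frame of saucer_small_well between 0.026 and 0.0325 m and angle between cup_mid's own z axis and vertical below 0.06 rad and linear speed of each of mug, strainer, lid, cup below 0.02 m/s); the robot touches nothing.
It fails at once if a saucer is pushed more than 30 mm from its place or knocked over (distance of any of saucer_large_well, saucer_small_well from where it was at the start of the episode above 0.03 m or angle between any of saucer_large_well, saucer_small_well's own z axis and vertical above 0.5 rad).
It fails at once if the pitcher, the tool jar or the tall kiln prop is pushed more than 30 mm from its place or knocked over (distance of any of pitcher_mid, tool_jar_mid, prop_a_mid from where it was at the start of the episode above 0.03 m or angle between any of pitcher_mid, tool_jar_mid, prop_a_mid's own z axis and vertical above 0.5 rad).
It fails at once if the mug, strainer, lid or small cup is dropped: out of the fingers it moves faster than 0.45 m/s (a fall of some 10 mm) ((linear speed of mug above 0.45 m/s and contact force between mug and the fingers below 0.01 N) or (linear speed of strainer above 0.45 m/s and contact force between strainer and the fingers below 0.01 N) or (linear speed of lid above 0.45 m/s and contact force between lid and the fingers below 0.01 N) or (linear speed of cup above 0.45 m/s and contact force between cup and the fingers below 0.01 N)).
It also fails if it takes over 112 s, if anything falls off the work surface, if the arm or the gripper's body presses on something with over 40 N, if the wrist force passes 120 N, or if a joint passes its speed limit or range.

## Working session

There is one attempt and no reset: what is moved stays moved. The work goes in short steps, Python scripts to look and compute and a tool call to move; the robot and the scene stay as the last step left them, time stands still between calls to the robot, and variables do not carry over. Pictures are saved under pics/ and viewed, at most 15 in all, crops included, and the job is handed in when it is done.

Besides the shell and the picture viewer there is one more tool, called after ">>>" by a JSON object that holds its "op" and its "data". apply_moves: Moves the arm, as the interface text tells. Its arguments: {"type":"object","properties":{"targets":{"type":"array","items":{"type":"array","items":{"type":"number","minimum":-1,"maximum":1}}},"grip":{"type":"number"}},"required":["targets"]}

```bash
mkdir -p pics
cat > h.py <<'E'
from workcell import monitor, imaging, arm
import numpy as np, cv2
from scipy.spatial.transform import Rotation as Ro
def snap(n,f,scale=1,crop=None):
    im=imaging.get_image(n); cv2.imwrite('pics/raw_'+f,im[:,:,::-1])
    o=im
    if crop: o=im[crop[1]:crop[3],crop[0]:crop[2]]
    o=cv2.resize(o,None,fx=scale,fy=scale,interpolation=cv2.INTER_CUBIC)
    cv2.imwrite('pics/'+f,o[:,:,::-1]); return im
def cam(n,st=None):
    c=imaging.get_calibration(n); K=np.array(c['K'])
    if n!='wrist': return K,np.array(c['position']),np.array(c['rotation'])
    T=np.array(c['tool_from_camera']); R=Ro.from_euler('xyz',st['tcp_rot']).as_matrix()
    return K,np.array(st['tool_pos'])+R@T[:3,3],R@T[:3,:3]
def ray(n,u,v,z,st=None):
    K,p,R=cam(n,st); d=R@np.linalg.solve(K,[u,v,1.]); return p+d*(z-p[2])/d[2]
def proj(n,P,st=None):
    K,p,R=cam(n,st); q=K@(R.T@(np.array(P)-p)); return q[:2]/q[2]
E
python3 - <<'E'
from h import *
s=monitor.get_state(); print({k:np.round(v,3) for k,v in s.items()})
for n in('scene','top'):
    snap(n,n+'0.png',1.5); K,p,R=cam(n); print(n,K,p,R)
c=imaging.get_calibration('wrist');print(c, arm.pinch_z)
E
```

```text
{'time_s': np.float64(0.0), 'qpos': array([ 1.135,  0.343,  1.525, -0.   ,  1.275, -0.146]), 'qvel': array([-0.001,  0.   , -0.002, -0.   , -0.   , -0.   ]), 'effort': array([-2.0000e-03, -4.3369e+01, -2.4600e+01, -0.0000e+00,  8.0000e-03,
       -0.0000e+00]), 'tool_pos': array([0.15 , 0.503, 0.207]), 'tcp_rot': array([-3.14 , -0.   ,  2.852]), 'contact_force': array([0.146, 0.531, 0.266]), 'torque': array([-0.009, -0.03 ,  0.026]), 'grip_force': np.float64(0.0), 'width': np.float64(0.085)}
scene [[459.37411971   0.         260.51899417]
 [  0.         459.37411971 195.51264908]
 [  0.           0.           1.        ]] [ 1.51646212 -0.14505728  0.7721963 ] [-2.16851436  0.00722285  1.44358921]
top [[381.60795098   0.         255.76829072]
 [  0.         381.60795098 193.20930186]
 [  0.           0.           1.        ]] [0.3931697  0.00141973 1.30892157] [-3.04817688 -0.004293   -1.56134241]
{'K': array([[333.97324347,   0.        , 251.66878691],
       [  0.        , 333.97324347, 192.2270355 ],
       [  0.        ,   0.        ,   1.        ]]), 'tool_from_camera': array([[ 2.47872676e-04, -9.49135485e-01, -3.14867861e-01,
         8.08077200e-02],
       [ 9.99999956e-01,  2.87245143e-04, -7.86421719e-05,
        -5.41533788e-04],
       [ 1.65086340e-04, -3.14867827e-01,  9.49135514e-01,
        -1.67596990e-01],
       [ 0.00000000e+00,  0.00000000e+00,  0.00000000e+00,
         1.00000000e+00]])} 0.0187
```

```bash
sed -i "s/np.array(c\['rotation'\])/Ro.from_euler('xyz',c['rotation']).as_matrix()/" h.py
```

```text
(no output)
```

View pics/top0.png

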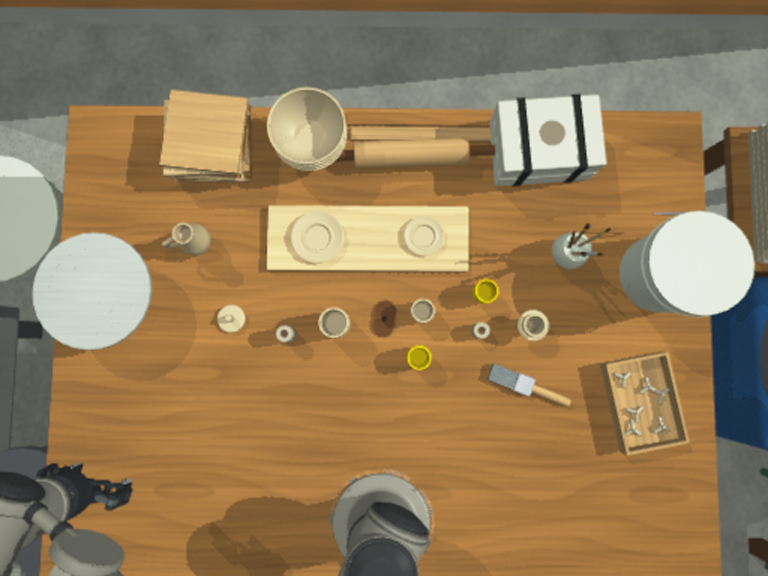

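View pics/scene0.png

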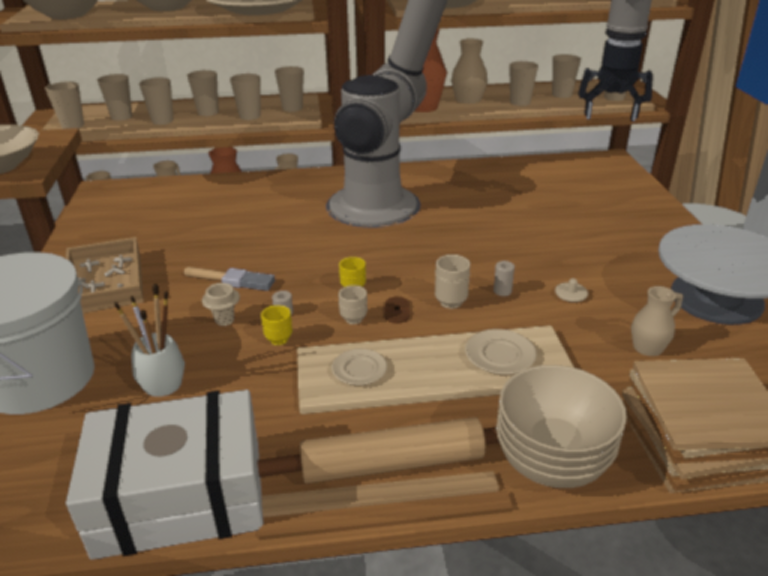

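Top view (pixels of the 1.5× picture): cream mug (334,322), cream cup (423,310), strainer (533,325), lid (231,319), tall prop (285,333), short prop (481,330), saucers (317,238) and (425,237), jar (572,250), pitcher (190,238). There are three candidates for the cup: cream (423,310), yellow (419,357) and yellow (486,290). The cream one is meant, since the yellow ones are excluded. A crop will confirm it.

Run:
```python
from h import *
im=cv2.imread('pics/raw_top0.png')
cv2.imwrite('pics/crop1.png',cv2.resize(im[120:260,130:400],None,fx=2.9,fy=2.9,interpolation=cv2.INTER_CUBIC))
for n,u,v,z in [('mug',334,322,.09),('cup',423,310,.06),('strainer',533,325,.069),('lid',231,319,.012),('propA',285,333,.06),('propB',481,330,.038),('sl',317,238,.026),('ss',425,237,.026),('yel1',419,357,.06),('yel2',486,290,.06),('jar',572,250,.06),('pit',185,234,.115)]:
    print(n,ray('top',u/1.5,v/1.5,z).round(3))
```

```text
mug [0.438 0.102 0.09 ]
cup [ 0.467 -0.089  0.06 ]
strainer [ 0.436 -0.327  0.069]
lid [0.445 0.342 0.012]
propA [0.414 0.211 0.06 ]
propB [ 0.425 -0.22   0.038]
sl [0.63  0.149 0.026]
ss [ 0.635 -0.096  0.026]
yel1 [ 0.365 -0.081  0.06 ]
yel2 [ 0.512 -0.227  0.06 ]
jar [ 0.603 -0.418  0.06 ]
pit [0.619 0.418 0.115]
```

View pics/crop1.png

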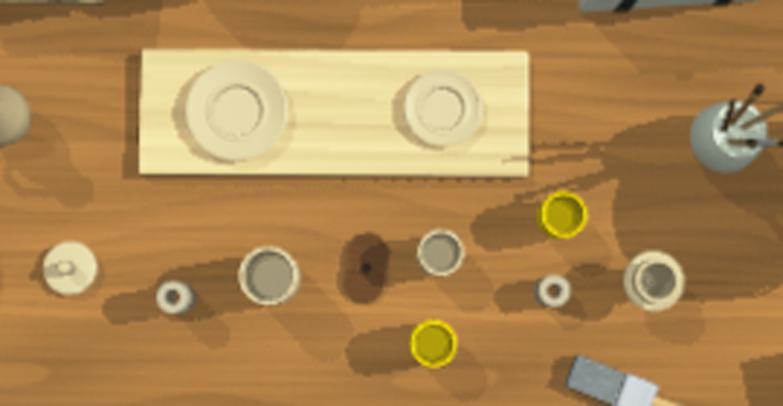

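The crop confirms it: the cream cup is at crop (440,252), the yellow decoys at (563,215) and (433,343), and the brown spot at (365,268) is a flat knot in the wood. Moving over the mug now.

>>> {"op": "apply_moves", "data": {"targets": [[0,0,0,-0.031],[0,0,0,-0.031],[0,0,0,-0.031],[-0.074,-0.103,0,0],[-0.074,-0.103,0,0],[-0.074,-0.103,0,0],[-0.074,-0.103,0,0],[-0.074,-0.103,0,0]], "grip": 1}}

```text
time_s: 0.77
tool_pos: [0.2617, 0.3473, 0.2069]
tcp_rot: [-3.141, -0.0, -3.138]
contact_force: [1.1, 0.5, 0.3]
width: 0.0854
grip_force: 0.0
```

>>> {"op": "apply_moves", "data": {"targets": [[-0.074,-0.103,0,0],[-0.074,-0.103,0,0],[-0.074,-0.103,0,0],[-0.074,-0.103,0,0],[-0.074,-0.103,0,0],[-0.074,-0.103,0,0],[-0.074,-0.103,0,0],[0,0,0,0]]}}

```text
time_s: 1.43
tool_pos: [0.4206, 0.1282, 0.207]
tcp_rot: [-3.14, 0.001, 3.138]
contact_force: [0.8, 0.6, 0.7]
width: 0.0853
grip_force: 0.0
```

Run:
```python
from h import *
import json
s=monitor.get_state(); print(s['tool_pos'],s['tcp_rot'],s['time_s'],s['contact_force'])
snap('wrist','w1.png',1.5)
json.dump({k:np.array(s[k]).tolist() for k in('tool_pos','tcp_rot')},open('pics/w1.json','w'))
print(proj('wrist',[.438,.102,.09],s)*1.5,proj('wrist',[.63,.149,.026],s)*1.5)
```

```text
[0.42058429 0.1282358  0.20695275] [-3.13976846e+00  1.46667425e-03  3.13841951e+00] 1.4333 [0.81199326 0.59358539 0.74487107]
[335.24510551 294.46482029] [403.93604197 484.60949867]
```

View pics/w1.png

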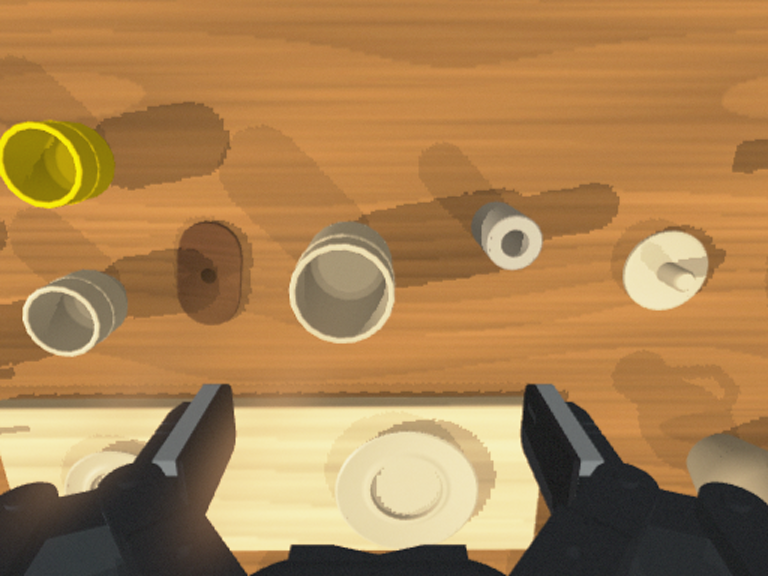

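The wrist view shows the mug's bright rim at (342,293) and the cup's at (60,315). The lid is at (665,270), the prop at (512,242) and the large saucer's well at (405,487). Next I fit circles to these by casting rays onto planes.

```bash
cat >> h.py <<'E'
from scipy.optimize import least_squares
def circ(im,n,u,v,z,st=None,smax=80,vmin=190,win=70,dbg=None):
    """fit circle on plane z to outer contour of bright cream blob nearest (u,v) (raw px)"""
    hsv=cv2.cvtColor(im,cv2.COLOR_RGB2HSV)
    m=((hsv[:,:,1]<smax)&(hsv[:,:,2]>vmin)).astype(np.uint8)
    if dbg: cv2.imwrite(dbg,m*255)
    cs,_=cv2.findContours(m,cv2.RETR_EXTERNAL,cv2.CHAIN_APPROX_NONE)
    cs=[c for c in cs if len(c)>30 and abs(c[:,0].mean(0)-[u,v]).max()<win]
    c=max(cs,key=cv2.contourArea); h=cv2.convexHull(c)[:,0]
    P=np.array([ray(n,a,b,z,st)[:2] for a,b in h])
    f=least_squares(lambda q:np.hypot(*(P-q[:2]).T)-q[2],[*P.mean(0),.03],loss='soft_l1',f_scale=.001)
    return f.x.round(4),round(float(np.sqrt(np.mean(f.fun**2))),4)
E
python3 - <<'E'
from h import *
import json
s=json.load(open('pics/w1.json')); im=cv2.imread('pics/raw_w1.png')[:,:,::-1].copy()
hsv=cv2.cvtColor(im,cv2.COLOR_RGB2HSV)
for u,v in[(195,228),(262,196),(228,185),(228,240),(235,325),(440,175),(300,310)]: print(u,v,hsv[v,u])
for nm,u,v,z in[('mug',228,195,.09),('cup',40,210,.06),('lid',443,180,.012),('prop',341,161,.06),('sl',270,325,.032)]:
  for smax,vmin in((70,190),(90,215)):
    try: print(nm,circ(im,'wrist',u,v,z,s,smax,vmin,40))
    except Exception as e: print(nm,repr(e))
E
```

```text
195 228 [ 15 158 205]
262 196 [ 19  76 212]
228 185 [ 20  77 168]
228 240 [ 15 159 204]
235 325 [ 23  63 232]
440 175 [ 21  70 225]
300 310 [ 23  57 240]
mug (array([0.4378, 0.1054, 0.0308]), 0.0002)
mug (array([0.438 , 0.1054, 0.0313]), 0.0002)
cup (array([ 0.4671, -0.0876,  0.0249]), 0.0002)
cup (array([ 0.4674, -0.0877,  0.0252]), 0.0002)
lid (array([0.4468, 0.3435, 0.0299]), 0.0002)
lid (array([0.4471, 0.3438, 0.0305]), 0.0002)
prop (array([0.4135, 0.2146, 0.0174]), 0.0001)
prop (array([0.4137, 0.2148, 0.0167]), 0.0003)
sl (array([0.6334, 0.1491, 0.0593]), 0.0177)
sl (array([0.6387, 0.1253, 0.139 ]), 0.0223)
```

Run:
```python
from h import *
import json
s=json.load(open('pics/w1.json'))
f=lambda n,u,v,z,st=None: ray(n,u,v,z,st)[:2].round(4)
print('brim w', [f('wrist',u/1.5,v/1.5,.032,s) for u,v in((336,488),(478,488),(407,431),(405,546))])
print('well w', [f('wrist',u/1.5,v/1.5,.0285,s) for u,v in((371,488),(444,488),(407,459),(407,520))])
for nm,c in(('L',(237,110)),('Lwell',(235,110)),('S',(441,108))): print(nm,f('top',130+c[0]/2.9,120+c[1]/2.9,.031))
s=monitor.get_state();print(s['tool_pos'],(np.array([.438,.1054,.042])-s['tool_pos'])/.3)
```

```text
brim w [array([0.6283, 0.0922]), array([0.6285, 0.2102]), array([0.5733, 0.1504]), array([0.6897, 0.1505])]
well w [array([0.6313, 0.1213]), array([0.6314, 0.1825]), array([0.6024, 0.151 ]), array([0.6648, 0.152 ])]
L [0.6316 0.1476]
Lwell [0.6316 0.1499]
S [ 0.6364 -0.091 ]
[0.41866848 0.13042507 0.2067683 ] [ 0.06443838 -0.08341691 -0.54922767]
```

>>> {"op": "apply_moves", "data": {"targets": [[-0.032,-0.042,0,0],[-0.032,-0.041,0,0],[0,0,0.1,0],[0,0,0.1,0],[0,0,0.1,0],[0,0,0,0],[0,0,0,0]]}}

```text
time_s: 2.07
tool_pos: [0.4351, 0.1089, 0.1166]
tcp_rot: [3.142, -0.004, -3.138]
contact_force: [1.2, 0.1, 1.1]
width: 0.0853
grip_force: 0.0
```

>>> {"op": "apply_moves", "data": {"targets": [[-0.01,-0.012,0,0],[0,0,0.083,0],[0,0,0.083,0],[0,0,0.083,0],[0,0,0,0],[0,0,0,0]]}}

```text
time_s: 2.57
tool_pos: [0.4402, 0.1046, 0.0435]
tcp_rot: [3.141, 0.0, -3.139]
contact_force: [-0.0, 0.9, 0.7]
width: 0.0854
grip_force: 0.0
```

>>> {"op": "apply_moves", "data": {"targets": [[0,0,0,0],[0,0,0,0],[0,0,0,0],[0,0,0,0],[0,0,0,0],[0,0,0,0],[0,0,0,0],[0,0,0,0]], "grip": 0}}

```text
time_s: 3.23
tool_pos: [0.4416, 0.1049, 0.0451]
tcp_rot: [3.141, 0.005, -3.139]
contact_force: [-1.1, 1.4, 10.6]
width: 0.0615
grip_force: 63.3
```

>>> {"op": "apply_moves", "data": {"targets": [[0,0,-0.03,0],[0,0,-0.08,0],[0,0,-0.08,0],[0,0,-0.08,0],[-0.09,0.022,0,0],[-0.09,0.022,0,0],[-0.09,0.022,0,0],[-0.09,0.022,0,0]]}}

```text
time_s: 3.9
tool_pos: [0.5486, 0.1315, 0.1251]
tcp_rot: [3.141, 0.001, -3.139]
contact_force: [1.2, -0.0, -3.3]
width: 0.0616
grip_force: 67.0
```

>>> {"op": "apply_moves", "data": {"targets": [[-0.09,0.022,0,0],[-0.09,0.022,0,0],[-0.07,0.015,0,0],[-0.03,0.007,0,0],[0,0,0,0],[0,0,0,0],[0,0,0,0]]}}

```text
time_s: 4.48
tool_pos: [0.6305, 0.151, 0.1239]
tcp_rot: [-3.142, -0.001, -3.139]
contact_force: [-0.0, -0.5, -2.5]
width: 0.0615
grip_force: 67.0
```

Run:
```python
from h import *
import json
s=monitor.get_state(); print(s['tool_pos'],s['tcp_rot'],s['time_s'],s['contact_force'])
im=snap('wrist','w2.png',1.5)
json.dump({k:np.array(s[k]).tolist() for k in('tool_pos','tcp_rot')},open('pics/w2.json','w'))
```

```text
[0.6304807  0.15104888 0.12389   ] [-3.14150028e+00 -9.35043548e-04 -3.13915340e+00] 4.4833 [-0.02030302 -0.49910824 -2.51638644]
```

View pics/w2.png

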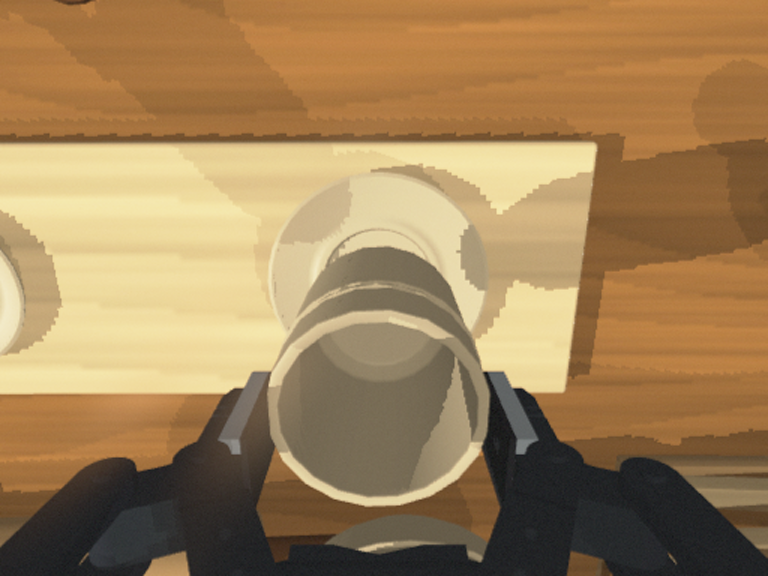

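The mug is held with its rim at (379,408), spanning 268–489 × 311–506. The saucer's brim spans x 269–487 with its far-left edge at y 172. Working out both centres.

Run:
```python
from h import *
import json
s=json.load(open('pics/w2.json'));f=lambda u,v,z: ray('wrist',u/1.5,v/1.5,z,s)[:2].round(4)
print('rim',[f(u,v,.1688) for u,v in((268,405),(489,405),(380,311),(375,506))])
print('brim',[f(u,v,.032) for u,v in((269,275),(487,275),(378,172))])
print('well near',f(378,229,.0285))
```

```text
rim [array([0.6247, 0.1199]), array([0.6245, 0.1817]), array([0.5965, 0.1511]), array([0.6594, 0.1498])]
brim [array([0.6281, 0.0918]), array([0.6277, 0.2097]), array([0.5734, 0.1506])]
well near [0.6034 0.1507]
```

>>> {"op": "apply_moves", "data": {"targets": [[-0.017,0,0,0],[0,0,0.05,0],[0,0,0.05,0],[0,0,0.04,0],[0,0,0.025,0],[0,0,0,0],[0,0,0,0]]}}

```text
time_s: 5.12
tool_pos: [0.6365, 0.1511, 0.074]
tcp_rot: [3.142, -0.0, -3.139]
contact_force: [0.9, 0.5, -2.3]
width: 0.0613
grip_force: 67.0
```

>>> {"op": "apply_moves", "data": {"targets": [[0,0,0.007,0],[0,0,0.005,0],[0,0,0.003,0],[0,0,0,0],[0,0,0,0]]}}

```text
time_s: 5.53
tool_pos: [0.6366, 0.1512, 0.0698]
tcp_rot: [3.141, 0.0, -3.139]
contact_force: [-0.3, -0.3, -3.1]
width: 0.0614
grip_force: 67.0
```

>>> {"op": "apply_moves", "data": {"targets": [[0,0,0.003,0],[0,0,0,0],[0,0,0,0],[0,0,0.003,0],[0,0,0,0],[0,0,0,0]]}}

```text
time_s: 6.03
tool_pos: [0.6374, 0.1514, 0.0693]
tcp_rot: [3.141, 0.003, -3.139]
contact_force: [-0.6, 0.0, 6.1]
width: 0.0617
grip_force: 67.9
```

>>> {"op": "apply_moves", "data": {"targets": [[0,0,0,0],[0,0,0,0],[0,0,0,0],[0,0,0,0],[0,0,0,0],[0,0,0,0]], "grip": 1}}

```text
time_s: 6.53
tool_pos: [0.6365, 0.1512, 0.0675]
tcp_rot: [3.142, -0.0, -3.139]
contact_force: [-0.5, -1.3, 0.2]
width: 0.0857
grip_force: 0.0
```

>>> {"op": "apply_moves", "data": {"targets": [[0,0,-0.06,0],[0,0,-0.12,0],[0,0,-0.12,0],[0,0,-0.12,0],[0,0,-0.05,0],[0.02,0,0,0],[0,0,0,0],[0,0,0,0]]}}

```text
time_s: 7.2
tool_pos: [0.6297, 0.1511, 0.2075]
tcp_rot: [-3.141, -0.002, -3.139]
contact_force: [0.3, -0.7, -0.2]
width: 0.0853
grip_force: 0.0
```

Run:
```python
from h import *
import json
s=monitor.get_state(); print(s['tool_pos'],s['time_s'])
im=snap('wrist','w3.png',1.5)
json.dump({k:np.array(s[k]).tolist() for k in('tool_pos','tcp_rot')},open('pics/w3.json','w'))
p=proj('wrist',[.633,.151,.114],s);print(p*1.5)
for a in((70,190),(85,190),(90,215)):print(circ(im,'wrist',*p,.114,s,*a,25))
```

```text
[0.62965242 0.15112487 0.20745117] 7.2
[378.33243311 284.77816162]Traceback (most recent call last):
  File "<stdin>", line 7, in <module>
  File "h.py", line 27, in circ
    c=max(cs,key=cv2.contourArea); h=cv2.convexHull(c)[:,0]
ValueError: max() iterable argument is empty
```

View pics/w3.png

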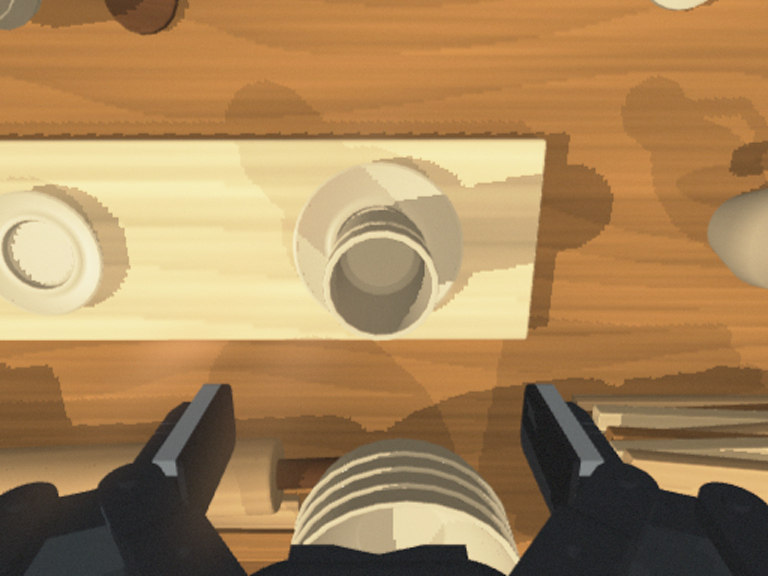

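The mug is upright in the well, rim at (380,283), spanning 323–438 × 231–336. The small saucer's well is at about (40,252).

Run:
```python
from h import *
import json
s=json.load(open('pics/w3.json'));f=lambda u,v,z: ray('wrist',u/1.5,v/1.5,z,s)[:2].round(4)
print('rim',[f(u,v,.114) for u,v in((323,283),(438,283),(381,231),(381,336))])
print('small: brim R,T,B',[f(u,v,.030) for u,v in((102,255),(35,190),(60,314))],'well',f(41,252,.027), f(41,217,.0285),f(41,288,.0285))
s=monitor.get_state();print(s['tool_pos'])
```

```text
rim [array([0.6321, 0.1207]), array([0.6319, 0.1836]), array([0.6031, 0.1523]), array([0.6635, 0.1526])]
small: brim R,T,B [array([ 0.6383, -0.0451]), array([ 0.5928, -0.0831]), array([ 0.6833, -0.0837])] well [ 0.637 -0.09 ] [ 0.6116 -0.0838] [ 0.6636 -0.0946]
[0.62968105 0.15107743 0.20699334]
```

>>> {"op": "apply_moves", "data": {"targets": [[0.054,-0.118,0,0],[0.054,-0.118,0,0],[0.054,-0.118,0,0],[0.054,-0.118,0,0],[0.054,-0.118,0,0],[0.054,-0.118,0,0],[0.054,-0.118,0,0],[0.054,-0.118,0,0]]}}

```text
time_s: 7.92
tool_pos: [0.5, -0.1336, 0.2072]
tcp_rot: [3.14, -0.002, -3.139]
contact_force: [-0.3, 0.1, -0.3]
width: 0.0854
grip_force: 0.0
```

>>> {"op": "apply_moves", "data": {"targets": [[0.054,-0.118,0,0],[0.054,-0.118,0,0],[0.054,-0.118,0,0],[0.054,-0.118,0,0],[0.054,-0.118,0,0],[0,0,0,0],[0,0,0,0],[0,0,0,0]]}}

```text
time_s: 8.58
tool_pos: [0.4207, -0.3089, 0.2075]
tcp_rot: [3.139, -0.001, -3.14]
contact_force: [-0.0, 0.4, 0.6]
width: 0.0854
grip_force: 0.0
```

Run:
```python
from h import *
import json
s=monitor.get_state(); print(s['tool_pos'],s['time_s'])
im=snap('wrist','w4.png',1.5)
json.dump({k:np.array(s[k]).tolist() for k in('tool_pos','tcp_rot')},open('pics/w4.json','w'))
p=proj('wrist',[.436,-.327,.069],s);print(p*1.5)
for a in((70,190),(85,190),(90,215)):
  try: print(circ(im,'wrist',*p,.053,s,*a,25))
  except Exception as e: print(e)
```

```text
[ 0.4207194  -0.30888959  0.20751116] 8.5833
[349.59122052 280.79185658]
(array([ 0.4372, -0.3298,  0.0328]), 0.0017)
(array([ 0.4371, -0.3294,  0.0335]), 0.0001)
(array([ 0.4372, -0.3298,  0.0333]), 0.0023)
```

View pics/w4.png

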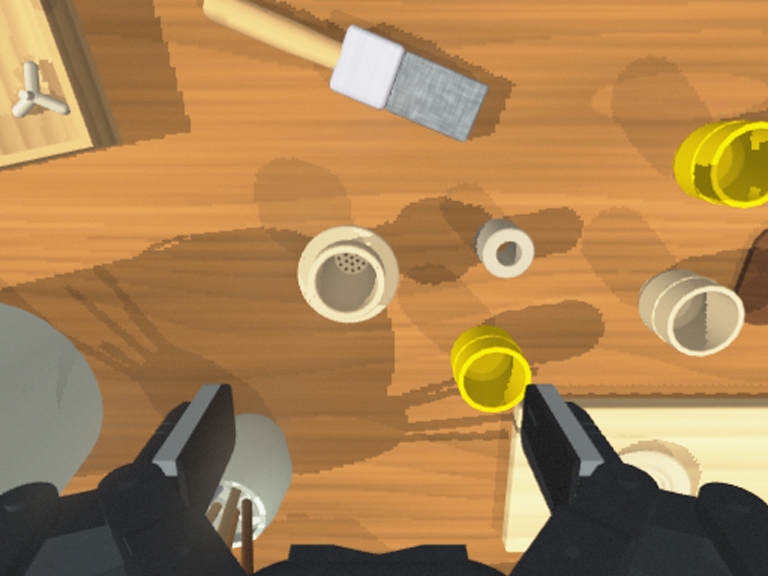

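The strainer's flange is at (348,274) and its neck at (349,280). The flange fit is (0.437, −0.329), radius 33.5 mm.

>>> {"op": "apply_moves", "data": {"targets": [[-0.029,-0.034,0,0],[-0.029,-0.034,0,0],[0,0,0.1,0],[0,0,0.1,0],[0,0,0.1,0],[0,0,0.08,0],[0,0,0,0],[0,0,0,0]]}}

```text
time_s: 9.3
tool_pos: [0.4388, -0.3281, 0.094]
tcp_rot: [3.139, -0.002, -3.137]
contact_force: [-0.2, -0.2, 0.8]
width: 0.0856
grip_force: 0.0
```

>>> {"op": "apply_moves", "data": {"targets": [[0.002,-0.004,0,0],[0,0,0.06,0],[0,0,0.05,0],[0,0,0.02,0],[0,0,0,0],[0,0,0,0],[0,0,0,0]]}}

```text
time_s: 9.88
tool_pos: [0.4387, -0.3318, 0.0571]
tcp_rot: [-3.14, 0.002, -3.139]
contact_force: [-0.6, -0.7, -0.0]
width: 0.0855
grip_force: 0.0
```

>>> {"op": "apply_moves", "data": {"targets": [[0,0,0,0],[0,0,0,0],[0,0,0,0],[0,0,0,0],[0,0,0,0],[0,0,0,0],[0,0,0,0],[0,0,0,0]], "grip": 0}}

```text
time_s: 10.55
tool_pos: [0.4379, -0.3311, 0.0556]
tcp_rot: [3.141, -0.0, -3.139]
contact_force: [-0.1, -0.5, -0.2]
width: -0.0002
grip_force: 0.0
```

The fingers shut on nothing, so I look at the scene.

Run:
```python
from h import *
im=snap('wrist','w5.png',1.5)
```

```text
(no output)
```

View pics/w5.png

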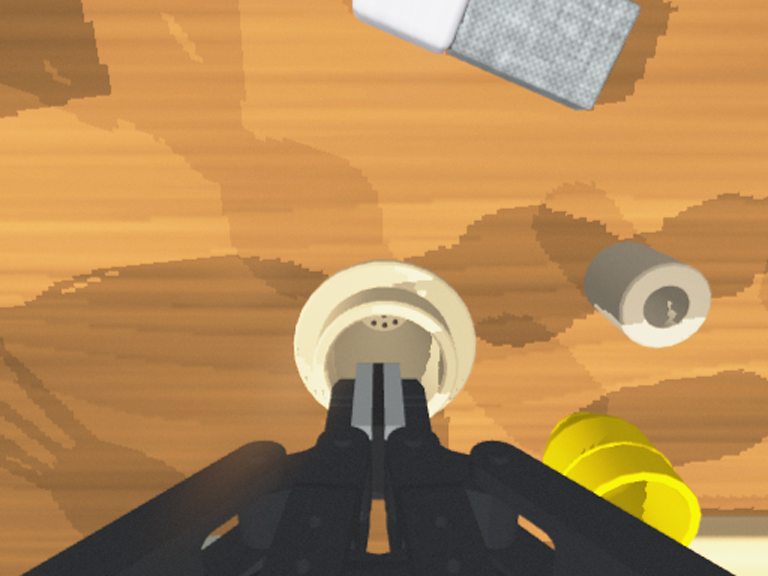

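The fingers shut inside the open neck, and the strainer still stands. At a 50 mm opening the tips must sit higher than I assumed. I'll lift and measure the tip height in the scene view, both shut and at about 50 mm.

>>> {"op": "apply_moves", "data": {"targets": [[0,0,-0.03,0],[0,0,-0.1,0],[0,0,-0.1,0],[0,0,-0.07,0],[0,0,0,0],[0,0,0,0]]}}

```text
time_s: 11.1
tool_pos: [0.4385, -0.3316, 0.1474]
tcp_rot: [-3.139, 0.002, -3.139]
contact_force: [-0.2, 0.0, -0.5]
width: -0.0004
grip_force: 0.0
```

Run:
```python
from h import *
s=monitor.get_state(); print(s['tool_pos'],s['width']); print(proj('scene',s['tool_pos']),proj('scene',np.array(s['tool_pos'])+[0,0,.02]))
snap('scene','s1.png')
```

```text
[ 0.43847147 -0.33160152  0.14739871] -0.00041868678199289344
[140.78250365 169.07699641] [139.61003435 162.53302792]
```

>>> {"op": "apply_moves", "data": {"targets": [[0,0,0,0],[0,0,0,0],[0,0,0,0],[0,0,0,0],[0,0,0,0],[0,0,0,0]], "grip": 0.59}}

```text
time_s: 11.65
tool_pos: [0.4378, -0.331, 0.1454]
tcp_rot: [3.141, -0.0, -3.139]
contact_force: [-0.1, 0.3, -0.6]
width: 0.0503
grip_force: 0.0
```

Run:
```python
from h import *
s=monitor.get_state(); print(s['tool_pos'],s['width']); u,v=proj('scene',s['tool_pos']); print(u,v,proj('scene',np.array(s['tool_pos'])+[0,0,.02]))
a=cv2.imread('pics/raw_s1.png'); snap('scene','s2.png'); b=cv2.imread('pics/raw_s2.png')
x0,y0=int(u)-32,int(v)-40
P=[cv2.resize(i[y0:y0+72,x0:x0+64],None,fx=6,fy=6,interpolation=cv2.INTER_CUBIC) for i in(a,b)]
print(x0,y0); cv2.imwrite('pics/tips.png',np.hstack(P))
```

```text
[ 0.43782539 -0.33100888  0.14536287] 0.0503375474236724
141.14915750832662 169.5958183301182 [139.98178995 163.0660885 ]
109 129
```

View pics/tips.png

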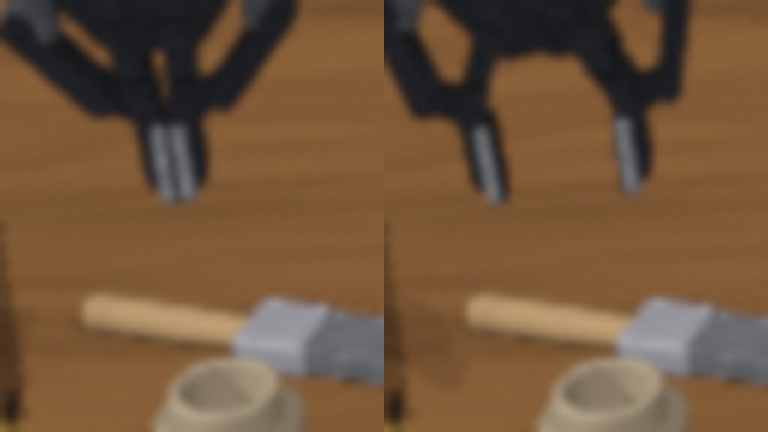

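Shut, the tips end near y≈202 (left panel), and near y≈200 at 50 mm (right panel). That puts them about 20–22 mm above the reported TCP, which explains the miss. I'll go correspondingly lower.

>>> {"op": "apply_moves", "data": {"targets": [[0,0.004,0,0],[0,0,0,0],[0,0,0,0],[0,0,0.1,0],[0,0,0.1,0],[0,0,0.1,0],[0,0,0,0],[0,0,0,0]], "grip": 1}}

```text
time_s: 12.37
tool_pos: [0.4373, -0.3293, 0.0549]
tcp_rot: [3.139, -0.002, -3.139]
contact_force: [0.4, -1.1, -0.3]
width: 0.0851
grip_force: 0.0
```

>>> {"op": "apply_moves", "data": {"targets": [[0,0,0.04,0],[0,0,0.022,0],[0,0,0,0],[0,0,0,0],[0,0,0,0]]}}

```text
time_s: 12.78
tool_pos: [0.4384, -0.3304, 0.0383]
tcp_rot: [-3.14, 0.001, -3.139]
contact_force: [-0.1, -0.2, -0.1]
width: 0.0857
grip_force: 0.0
```

>>> {"op": "apply_moves", "data": {"targets": [[0,0,0,0],[0,0,0,0],[0,0,0,0],[0,0,0,0],[0,0,0,0],[0,0,0,0],[0,0,0,0]], "grip": 0}}

```text
time_s: 13.37
tool_pos: [0.4384, -0.3301, 0.0383]
tcp_rot: [-3.141, 0.001, -3.139]
contact_force: [-1.2, 2.6, 7.8]
width: 0.046
grip_force: 60.1
```

>>> {"op": "apply_moves", "data": {"targets": [[0,0,-0.02,0],[0,0,-0.04,0],[0,0,-0.08,0],[0,0,-0.1,0],[0,0,-0.1,0],[0,0,-0.1,0],[0,0,-0.06,0],[0,0,0,0]]}}

```text
time_s: 14.03
tool_pos: [0.4394, -0.3314, 0.1918]
tcp_rot: [-3.136, 0.006, -3.139]
contact_force: [0.9, -0.1, -1.1]
width: 0.0458
grip_force: 61.7
```

>>> {"op": "apply_moves", "data": {"targets": [[-0.03,0.08,0,0],[-0.045,0.115,0,0],[-0.045,0.115,0,0],[-0.045,0.115,0,0],[-0.045,0.115,0,0],[-0.045,0.115,0,0],[-0.045,0.115,0,0],[-0.045,0.115,0,0]]}}

```text
time_s: 14.7
tool_pos: [0.5405, -0.0622, 0.186]
tcp_rot: [3.141, -0.002, -3.139]
contact_force: [0.8, -1.2, -1.2]
width: 0.0458
grip_force: 61.7
```

>>> {"op": "apply_moves", "data": {"targets": [[-0.045,0.115,0,0],[-0.045,0.115,0,0],[-0.045,0.115,0,0],[-0.045,0.115,0,0],[-0.045,0.115,0,0],[-0.045,0.115,0,0],[-0.01,0.03,0,0],[0,0,0,0]]}}

```text
time_s: 15.37
tool_pos: [0.6238, 0.1549, 0.1852]
tcp_rot: [3.141, -0.002, -3.135]
contact_force: [0.0, 0.0, -1.4]
width: 0.0459
grip_force: 61.8
```

>>> {"op": "apply_moves", "data": {"targets": [[0,0,0,0],[0,0,0,0],[0,0,0,0]]}}

```text
time_s: 15.62
tool_pos: [0.6239, 0.1504, 0.187]
tcp_rot: [-3.141, -0.001, -3.141]
contact_force: [-0.4, -0.1, -1.2]
width: 0.0461
grip_force: 61.8
```

Run:
```python
from h import *
import json
s=monitor.get_state(); print(s['tool_pos'],s['time_s'],s['width'])
im=snap('wrist','w6.png',1.5)
json.dump({k:np.array(s[k]).tolist() for k in('tool_pos','tcp_rot')},open('pics/w6.json','w'))
z=s['tool_pos'][2]-.0383; print(z)
```

```text
[0.62392146 0.1503787  0.18698012] 15.6167 0.04611305887886426
0.14868012332841601
```

View pics/w6.png

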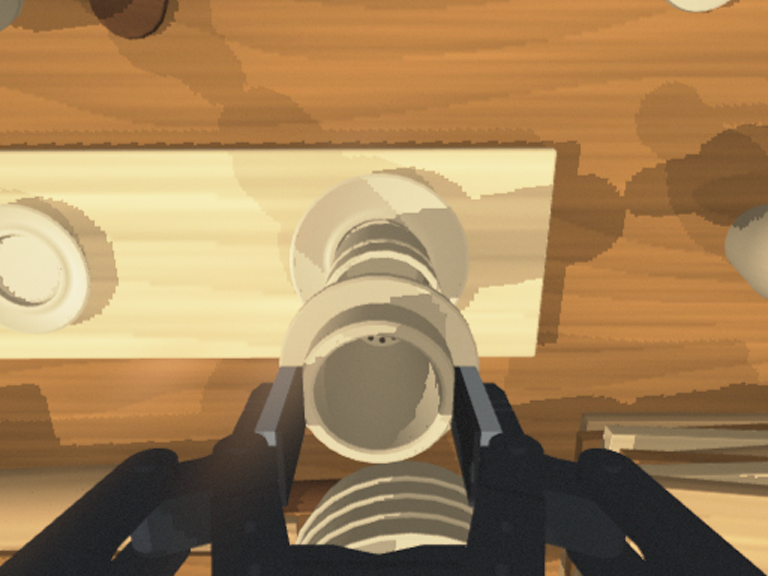

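The strainer is held upright. Its neck rim is at (379,390), the flange spans x 280–478 with its upper edge at y 274, and the mug's rim edge is visible below at y≈250.

Run:
```python
from h import *
import json
s=json.load(open('pics/w6.json'));f=lambda u,v,z: ray('wrist',u/1.5,v/1.5,z,s)[:2].round(4)
print('neck',[f(u,v,.2177) for u,v in((303,388),(455,388),(379,318),(379,463))])
print('fl',[f(u,v,.2017) for u,v in((280,350),(478,350),(379,274))])
print('mugnear',f(381,250,.114), 'exp proj', proj('wrist',[.6013,.1522,.114],s)*1.5)
```

```text
neck [array([0.6208, 0.1269]), array([0.6207, 0.1737]), array([0.5976, 0.1503]), array([0.6483, 0.1503])]
fl [array([0.6155, 0.1171]), array([0.6154, 0.1835]), array([0.5889, 0.1503])]
mugnear [0.6028 0.1515] exp proj [382.44010095 247.08702954]
```

>>> {"op": "apply_moves", "data": {"targets": [[-0.02,0.003,0,0],[-0.017,0.003,0,0],[0,0,0,0],[0,0,0.05,0],[0,0,0.05,0],[0,0,0,0],[0,0,0,0]]}}

```text
time_s: 16.25
tool_pos: [0.6349, 0.1537, 0.1564]
tcp_rot: [-3.141, -0.002, -3.139]
contact_force: [0.9, 1.0, -1.2]
width: 0.0462
grip_force: 61.8
```

>>> {"op": "apply_moves", "data": {"targets": [[0,-0.004,0.02,0],[0,0,0.03,0],[0,0,0.03,0],[0,0,0.03,0],[0,0,0.03,0],[0,0,0,0],[0,0,0,0]]}}

```text
time_s: 16.83
tool_pos: [0.6349, 0.1526, 0.1142]
tcp_rot: [-3.141, -0.002, -3.139]
contact_force: [0.3, 0.0, -0.7]
width: 0.0461
grip_force: 61.8
```

>>> {"op": "apply_moves", "data": {"targets": [[0,0,0.015,0],[0,0,0.008,0],[0,0,0.004,0],[0,0,0.004,0],[0,0,0,0],[0,0,0,0]]}}

```text
time_s: 17.33
tool_pos: [0.6354, 0.1527, 0.1059]
tcp_rot: [3.141, 0.0, -3.139]
contact_force: [-1.0, 1.1, -1.7]
width: 0.0459
grip_force: 61.8
```

>>> {"op": "apply_moves", "data": {"targets": [[0,0,0.004,0],[0,0,0,0],[0,0,0.003,0],[0,0,0,0],[0,0,0,0],[0,0,0,0]]}}

```text
time_s: 17.83
tool_pos: [0.6358, 0.1526, 0.1046]
tcp_rot: [-3.142, 0.002, -3.139]
contact_force: [-0.4, -1.4, 6.1]
width: 0.0457
grip_force: 62.7
```

>>> {"op": "apply_moves", "data": {"targets": [[0,0,0,0],[0,0,0,0],[0,0,0,0],[0,0,0,0],[0,0,0,0],[0,0,0,0]], "grip": 1}}

```text
time_s: 18.33
tool_pos: [0.6353, 0.1527, 0.1035]
tcp_rot: [3.142, -0.0, -3.139]
contact_force: [0.1, 0.5, 0.1]
width: 0.0854
grip_force: 0.0
```

>>> {"op": "apply_moves", "data": {"targets": [[0,0,-0.04,0],[0,0,-0.12,0],[0,0,-0.12,0],[0,0,-0.06,0],[0,0,0,0],[0,0,0,0],[0,0,0,0],[0,0,0,0]]}}

```text
time_s: 19.0
tool_pos: [0.6345, 0.1526, 0.2038]
tcp_rot: [-3.141, -0.003, -3.139]
contact_force: [-0.2, -0.3, 0.5]
width: 0.0853
grip_force: 0.0
```

Run:
```python
from h import *
import json
s=monitor.get_state(); print(s['tool_pos'],s['time_s'])
im=snap('wrist','w7.png',1.5)
json.dump({k:np.array(s[k]).tolist() for k in('tool_pos','tcp_rot')},open('pics/w7.json','w'))
```

```text
[0.63450332 0.15257534 0.20383313] 19.0
```

View pics/w7.png

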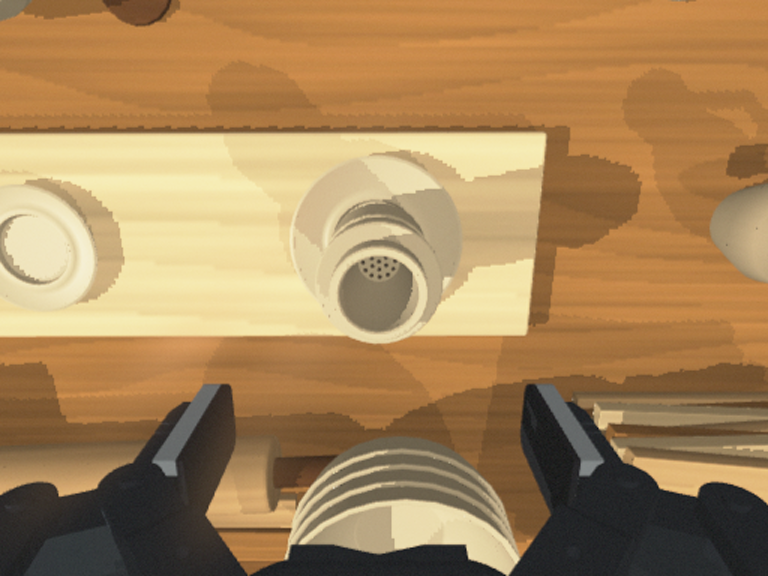

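The strainer hangs home and upright, with its neck rim at (380,286), spanning 330–430 × 240–332.

Run:
```python
from h import *
import json
s=json.load(open('pics/w7.json'));f=lambda u,v,z: ray('wrist',u/1.5,v/1.5,z,s)[:2].round(4)
print('neck',[f(u,v,.135) for u,v in((330,286),(430,286),(380,240),(380,332))])
print('flange',[f(u,v,.119) for u,v in((316,280),(443,280),(380,343))])
s=monitor.get_state();print(s['tool_pos'],(np.array([.43,.335,.207])-s['tool_pos'])/.3)
```

```text
neck [array([0.6306, 0.1284]), array([0.6304, 0.178 ]), array([0.6072, 0.1531]), array([0.6553, 0.1533])]
flange [array([0.6324, 0.1195]), array([0.6323, 0.1866]), array([0.6687, 0.1534])]
[0.6345778  0.15258531 0.20387055] [-0.681926    0.60804896  0.0104315 ]
```

>>> {"op": "apply_moves", "data": {"targets": [[0.085,0.076,0,0],[0.085,0.076,0,0],[0.085,0.076,0,0],[0.085,0.076,0,0],[0.085,0.076,0,0],[0.085,0.076,0,0],[0.085,0.076,0,0],[0.085,0.076,0,0]]}}

```text
time_s: 19.72
tool_pos: [0.4291, 0.3352, 0.2048]
tcp_rot: [-3.141, -0.002, -3.139]
contact_force: [-0.0, 0.5, 0.4]
width: 0.0853
grip_force: 0.0
```

>>> {"op": "apply_moves", "data": {"targets": [[0,0,0,0],[0,0,0,0],[0,0,0,0]]}}

```text
time_s: 19.97
tool_pos: [0.431, 0.3344, 0.2051]
tcp_rot: [-3.141, -0.0, -3.139]
contact_force: [0.8, -0.3, 0.2]
width: 0.0853
grip_force: 0.0
```

Run:
```python
from h import *
import json
s=monitor.get_state(); print(s['tool_pos'],s['time_s'])
im=snap('wrist','w8.png',1.5)
json.dump({k:np.array(s[k]).tolist() for k in('tool_pos','tcp_rot')},open('pics/w8.json','w'))
p=proj('wrist',[.447,.3437,.012],s);print(p*1.5)
for a in((70,190),(85,190),(90,215)):
  try: print(circ(im,'wrist',*p,.012,s,*a,25,dbg='pics/m8.png'))
  except Exception as e: print(e)
```

```text
[0.43098273 0.334365   0.20514585] 19.9667
[390.94485097 259.602246  ]
(array([0.4468, 0.344 , 0.0299]), 0.0002)
(array([0.447 , 0.3443, 0.0306]), 0.0001)
(array([0.4471, 0.3442, 0.0305]), 0.0001)
```

View pics/w8.png

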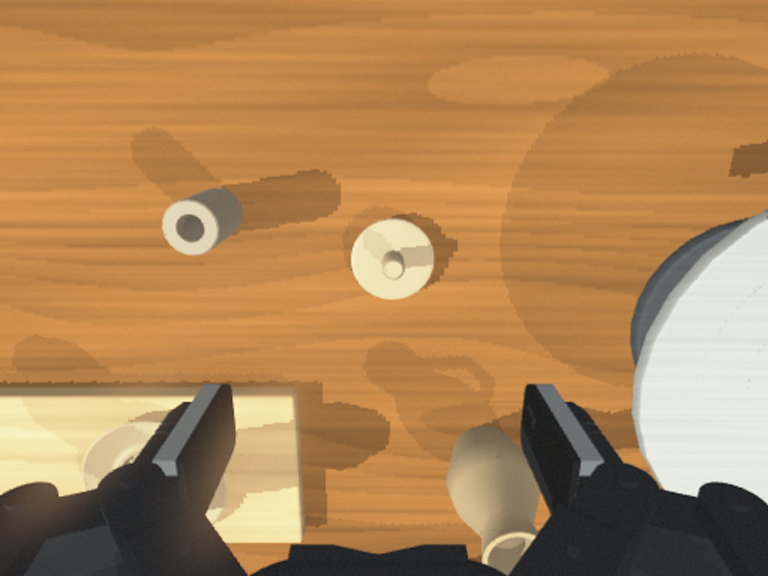

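The lid is at (392,259), fitted at (0.447, 0.344) with its knob upright. Going down to the knob.

>>> {"op": "apply_moves", "data": {"targets": [[-0.028,0.017,0,0],[-0.027,0.016,0,0],[0,0,0.12,0],[0,0,0.12,0],[0,0,0.12,0],[0,0,0.1,0],[0,0,0.08,0],[0,0,0,0]]}}

```text
time_s: 20.68
tool_pos: [0.4453, 0.3415, 0.0384]
tcp_rot: [-3.137, -0.009, -3.142]
contact_force: [-1.7, -0.1, -1.1]
width: 0.0852
grip_force: 0.0
```

>>> {"op": "apply_moves", "data": {"targets": [[0,0,0,0],[0,0,0,0],[0,0,0,0]]}}

```text
time_s: 20.93
tool_pos: [0.449, 0.3449, 0.0457]
tcp_rot: [3.14, 0.003, -3.14]
contact_force: [-0.2, -0.7, 0.6]
width: 0.0852
grip_force: 0.0
```

>>> {"op": "apply_moves", "data": {"targets": [[0.004,0,0.05,0],[0,0,0.05,0],[0,0,0.03,0],[0,0,0.02,0],[0,0,0,0],[0,0,0,0],[0,0,0,0]]}}

```text
time_s: 21.52
tool_pos: [0.4468, 0.3449, -0.0004]
tcp_rot: [3.141, 0.001, -3.139]
contact_force: [0.6, -0.1, -0.5]
width: 0.0854
grip_force: 0.0
```

>>> {"op": "apply_moves", "data": {"targets": [[0,0,0,0],[0,0,0,0],[0,0,0,0],[0,0,0,0],[0,0,0,0],[0,0,0,0],[0,0,0,0],[0,0,0,0]], "grip": 0}}

```text
time_s: 22.18
tool_pos: [0.4463, 0.3447, -0.0011]
tcp_rot: [3.141, 0.0, -3.139]
contact_force: [0.3, 0.7, 2.5]
width: 0.013
grip_force: 58.5
```

>>> {"op": "apply_moves", "data": {"targets": [[0,0,-0.02,0],[0,0,-0.05,0],[0,0,-0.1,0],[0,0,-0.12,0],[0,0,-0.12,0],[0,0,-0.1,0],[0,0,-0.04,0],[0,0,0,0]]}}

```text
time_s: 22.85
tool_pos: [0.4478, 0.3455, 0.1677]
tcp_rot: [3.138, 0.006, -3.139]
contact_force: [0.9, 0.8, -1.0]
width: 0.0129
grip_force: 58.7
```

>>> {"op": "apply_moves", "data": {"targets": [[-0.076,-0.08,0,0],[-0.076,-0.08,0,0],[-0.076,-0.08,0,0],[-0.076,-0.08,0,0],[-0.076,-0.08,0,0],[-0.076,-0.08,0,0],[-0.076,-0.08,0,0],[-0.076,-0.08,0,0]]}}

```text
time_s: 23.52
tool_pos: [0.629, 0.1515, 0.1617]
tcp_rot: [-3.141, -0.003, -3.139]
contact_force: [0.3, 0.3, -0.7]
width: 0.0128
grip_force: 58.7
```

>>> {"op": "apply_moves", "data": {"targets": [[0,0,0,0],[0,0,0,0],[0,0,0,0],[0,0,0,0]]}}

```text
time_s: 23.85
tool_pos: [0.6279, 0.1539, 0.1629]
tcp_rot: [3.141, -0.002, -3.138]
contact_force: [-0.3, 0.8, -1.3]
width: 0.013
grip_force: 58.7
```

Run:
```python
from h import *
import json
s=monitor.get_state(); print(s['tool_pos'],s['time_s'],s['width'])
im=snap('wrist','w9.png',1.5)
json.dump({k:np.array(s[k]).tolist() for k in('tool_pos','tcp_rot')},open('pics/w9.json','w'))
```

```text
[0.62788384 0.15393035 0.16290141] 23.85 0.013005602921800804
```

View pics/w9.png

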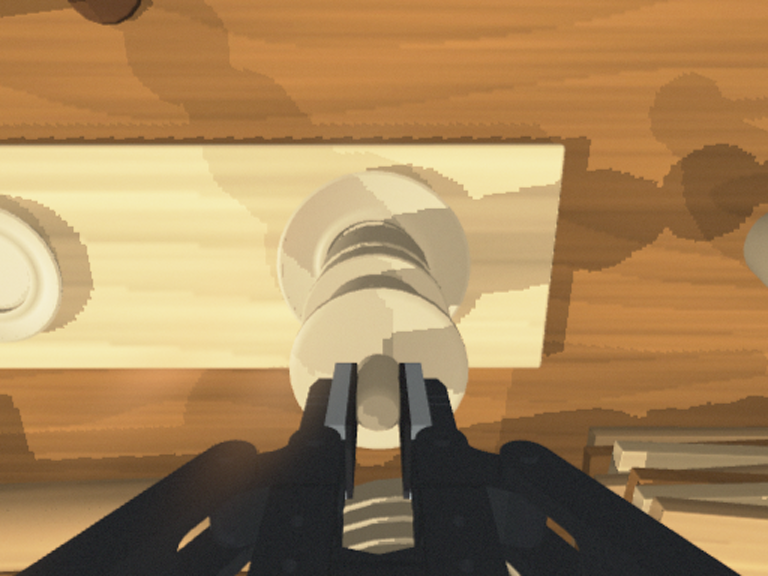

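The lid is held level, its disc spanning 290–468 × 289–449. The strainer's flange edge shows below at y≈254.

Run:
```python
from h import *
import json
s=json.load(open('pics/w9.json'));f=lambda u,v,z: ray('wrist',u/1.5,v/1.5,z,s)[:2].round(4)
print('disc',[f(u,v,.176) for u,v in((290,366),(468,366),(379,289),(379,449))])
print('flange near',f(370,254,.119), f(303,300,.119))
print(monitor.get_state()['tool_pos'])
```

```text
disc [array([0.6263, 0.1234]), array([0.6261, 0.1844]), array([0.5984, 0.1537]), array([0.6597, 0.154 ])]
flange near [0.6013 0.15  ] [0.6226 0.12  ]
[0.62801704 0.15410842 0.16326334]
```

>>> {"op": "apply_moves", "data": {"targets": [[-0.018,-0.003,0,0],[0,0,0.03,0],[0,0,0.03,0],[0,0,0.02,0],[0,0,0,0],[0,0,0,0],[0,0,0,0]]}}

```text
time_s: 24.48
tool_pos: [0.6345, 0.1521, 0.1397]
tcp_rot: [3.141, 0.0, -3.139]
contact_force: [-0.9, -0.5, -0.7]
width: 0.0129
grip_force: 58.7
```

>>> {"op": "apply_moves", "data": {"targets": [[0,0.003,0.01,0],[0,0,0.01,0],[0,0,0.007,0],[0,0,0.005,0],[0,0,0,0],[0,0,0,0]]}}

```text
time_s: 24.98
tool_pos: [0.6344, 0.153, 0.13]
tcp_rot: [3.142, -0.0, -3.139]
contact_force: [-0.8, 0.1, -1.2]
width: 0.013
grip_force: 58.7
```

>>> {"op": "apply_moves", "data": {"targets": [[0,0,0.004,0],[0,0,0,0],[0,0,0.003,0],[0,0,0,0],[0,0,0,0],[0,0,0,0]]}}

```text
time_s: 25.48
tool_pos: [0.6345, 0.153, 0.1281]
tcp_rot: [3.141, 0.0, -3.139]
contact_force: [-0.3, -0.0, 0.0]
width: 0.013
grip_force: 58.8
```

>>> {"op": "apply_moves", "data": {"targets": [[0,0,0.003,0],[0,0,0,0],[0,0,0,0],[0,0,0,0]]}}

```text
time_s: 25.82
tool_pos: [0.6348, 0.153, 0.1279]
tcp_rot: [3.141, 0.001, -3.139]
contact_force: [-0.6, 0.6, 6.3]
width: 0.0128
grip_force: 59.4
```

>>> {"op": "apply_moves", "data": {"targets": [[0,0,0,0],[0,0,0,0],[0,0,0,0],[0,0,0,0],[0,0,0,0],[0,0,-0.08,0],[0,0,-0.12,0],[0,0,-0.06,0]], "grip": 1}}

```text
time_s: 26.48
tool_pos: [0.6354, 0.1531, 0.2085]
tcp_rot: [3.141, 0.004, -3.139]
contact_force: [1.6, 1.4, 1.7]
width: 0.0853
grip_force: 0.0
```

>>> {"op": "apply_moves", "data": {"targets": [[0.075,-0.1,0,0],[0.075,-0.1,0,0],[0.075,-0.1,0,0],[0.075,-0.1,0,0],[0.075,-0.1,0,0],[0.075,-0.1,0,0],[0.075,-0.1,0,0],[0.075,-0.1,0,0]]}}

```text
time_s: 27.15
tool_pos: [0.4537, -0.0885, 0.2052]
tcp_rot: [-3.141, 0.0, -3.139]
contact_force: [0.2, -1.2, 0.1]
width: 0.0855
grip_force: 0.0
```

>>> {"op": "apply_moves", "data": {"targets": [[0,0,0,0],[0,0,0,0],[0,0,0,0]]}}

```text
time_s: 27.4
tool_pos: [0.4553, -0.0874, 0.2053]
tcp_rot: [3.141, 0.001, -3.14]
contact_force: [0.4, 0.1, -0.1]
width: 0.0853
grip_force: 0.0
```

Run:
```python
from h import *
import json
s=monitor.get_state(); print(s['tool_pos'],s['time_s'])
im=snap('wrist','w10.png',1.5)
p=proj('wrist',[.4672,-.0877,.06],s);print(p*1.5)
for a in((70,190),(85,190),(90,215)):
  try: print(circ(im,'wrist',*p,.06,s,*a,25))
  except Exception as e: print(e)
```

```text
[ 0.45534204 -0.08744873  0.20533037] 27.4
[377.91835492 272.15318472]
(array([ 0.4671, -0.0873,  0.025 ]), 0.0003)
(array([ 0.4666, -0.0877,  0.0258]), 0.001)
(array([ 0.467 , -0.0876,  0.0255]), 0.0006)
```

>>> {"op": "apply_moves", "data": {"targets": [[-0.02,0,0,0],[-0.019,0,0,0],[0,0,0.12,0],[0,0,0.12,0],[0,0,0.12,0],[0,0,0,0],[0,0,0,0],[0,0,0,0]]}}

```text
time_s: 28.12
tool_pos: [0.4683, -0.0874, 0.0985]
tcp_rot: [-3.141, 0.002, -3.138]
contact_force: [0.4, 0.6, -0.3]
width: 0.0856
grip_force: 0.0
```

>>> {"op": "apply_moves", "data": {"targets": [[0.004,0,0.07,0],[0,0,0.07,0],[0,0,0.07,0],[0,0,0.05,0],[0,0,0.025,0],[0,0,0,0],[0,0,0,0],[0,0,0,0]]}}

```text
time_s: 28.78
tool_pos: [0.4669, -0.0878, 0.0132]
tcp_rot: [-3.141, 0.003, -3.139]
contact_force: [0.0, -0.6, 0.9]
width: 0.0853
grip_force: 0.0
```

>>> {"op": "apply_moves", "data": {"targets": [[0,0,0,0],[0,0,0,0],[0,0,0,0],[0,0,0,0],[0,0,0,0],[0,0,0,0],[0,0,0,0],[0,0,0,0]], "grip": 0}}

```text
time_s: 29.45
tool_pos: [0.4661, -0.0875, 0.0127]
tcp_rot: [-3.141, 0.002, -3.139]
contact_force: [-1.3, 1.2, 8.9]
width: 0.0501
grip_force: 60.9
```

>>> {"op": "apply_moves", "data": {"targets": [[0,0,-0.03,0],[0,0,-0.08,0],[0,0,-0.08,0],[0,0,-0.08,0],[-0.09,-0.002,0,0],[-0.09,-0.002,0,0],[-0.09,-0.002,0,0],[-0.09,-0.002,0,0]]}}

```text
time_s: 30.12
tool_pos: [0.5745, -0.0895, 0.0933]
tcp_rot: [3.142, 0.0, -3.139]
contact_force: [0.6, -1.1, -2.6]
width: 0.0498
grip_force: 62.9
```

>>> {"op": "apply_moves", "data": {"targets": [[-0.09,-0.002,0,0],[-0.08,-0.001,0,0],[-0.037,0,0,0],[0,0,0,0],[0,0,0,0],[0,0,0,0],[0,0,0,0]]}}

```text
time_s: 30.7
tool_pos: [0.6346, -0.0903, 0.0927]
tcp_rot: [3.141, -0.001, -3.139]
contact_force: [0.0, -0.1, -2.3]
width: 0.05
grip_force: 62.9
```

Run:
```python
from h import *
import json
s=monitor.get_state(); print(s['tool_pos'],s['time_s'],s['width'])
im=snap('wrist','w11.png',1.5)
json.dump({k:np.array(s[k]).tolist() for k in('tool_pos','tcp_rot')},open('pics/w11.json','w'))
```

```text
[ 0.6345685  -0.0902527   0.09272634] 30.7 0.0499533162113534
```

View pics/w11.png

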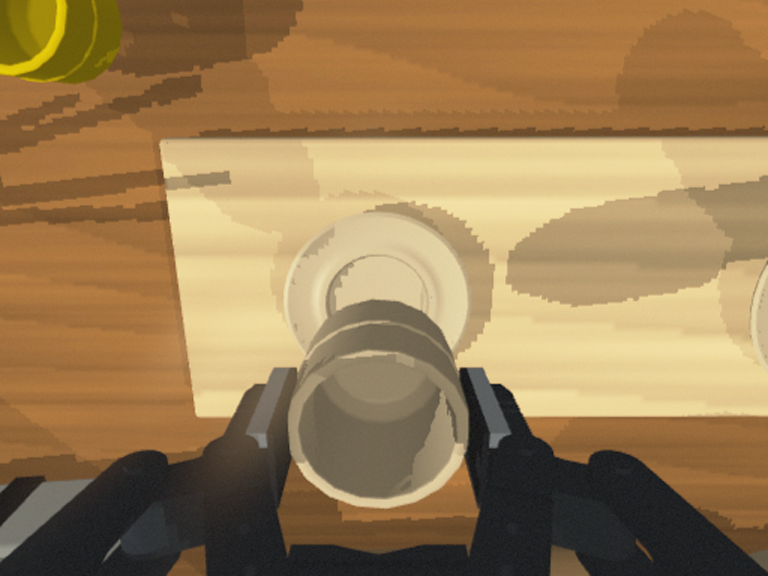

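The cup is held with its rim at (379,429), spanning 288–468 × 351–507. The saucer's brim spans x 285–469 with its near edge at y 212, and the well's near edge is at y 255.

Run:
```python
from h import *
import json
s=json.load(open('pics/w11.json'));f=lambda u,v,z: ray('wrist',u/1.5,v/1.5,z,s)[:2].round(4)
print('rim',[f(u,v,.140) for u,v in((288,425),(468,425),(379,351),(379,507))])
print('brim',[f(u,v,.030) for u,v in((285,295),(469,295),(377,212))],'well',[f(u,v,.027) for u,v in((377,255),(328,297),(430,297))])
print(monitor.get_state()['tool_pos'])
```

```text
rim [array([ 0.6337, -0.1157]), array([ 0.6336, -0.0656]), array([ 0.611 , -0.0905]), array([ 0.6617, -0.0903])]
brim [array([ 0.6335, -0.1358]), array([ 0.6332, -0.0463]), array([ 0.5929, -0.0911])] well [array([ 0.6141, -0.0911]), array([ 0.6355, -0.1152]), array([ 0.6354, -0.0649])]
[ 0.63476509 -0.09032266  0.09286029]
```

>>> {"op": "apply_moves", "data": {"targets": [[-0.006,0,0.03,0],[0,0,0.05,0],[0,0,0.05,0],[0,0,0.03,0],[0,0,0.013,0],[0,0,0,0],[0,0,0,0]]}}

```text
time_s: 31.33
tool_pos: [0.6376, -0.0904, 0.041]
tcp_rot: [-3.142, 0.0, -3.139]
contact_force: [-0.2, -0.3, -0.9]
width: 0.0498
grip_force: 62.9
```

>>> {"op": "apply_moves", "data": {"targets": [[0,0,0.005,0],[0,0,0,0],[0,0,0.003,0],[0,0,0,0],[0,0,0,0]]}}

```text
time_s: 31.75
tool_pos: [0.6375, -0.0903, 0.0385]
tcp_rot: [-3.142, 0.0, -3.139]
contact_force: [-0.1, -0.8, -1.7]
width: 0.0498
grip_force: 62.9
```

>>> {"op": "apply_moves", "data": {"targets": [[0,0,0.004,0],[0,0,0,0],[0,0,0.004,0],[0,0,0,0],[0,0,0,0],[0,0,0,0]]}}

```text
time_s: 32.25
tool_pos: [0.6377, -0.0902, 0.0368]
tcp_rot: [-3.142, 0.001, -3.139]
contact_force: [-2.3, 0.7, 6.3]
width: 0.0496
grip_force: 63.5
```

Seated. Release, rise and back off.

>>> {"op": "apply_moves", "data": {"targets": [[0,0,0,0],[0,0,0,0],[0,0,0,0],[0,0,0,0],[0,0,0,0],[0,0,0,0]], "grip": 1}}

```text
time_s: 32.75
tool_pos: [0.6374, -0.0903, 0.0357]
tcp_rot: [3.141, -0.0, -3.139]
contact_force: [-0.3, -1.0, 0.2]
width: 0.0855
grip_force: 0.0
```

>>> {"op": "apply_moves", "data": {"targets": [[0,0,-0.05,0],[0,0,-0.1,0],[0,0,-0.12,0],[0,0,-0.12,0],[0,0,-0.12,0],[0.1,0,0,0],[0.1,0,0,0],[0.1,0,0,0]]}}

```text
time_s: 33.42
tool_pos: [0.5466, -0.0905, 0.1894]
tcp_rot: [-3.141, 0.002, -3.139]
contact_force: [-0.7, -0.5, -0.0]
width: 0.0854
grip_force: 0.0
```

>>> {"op": "apply_moves", "data": {"targets": [[0.1,0,0,0],[0,0,0,0],[0,0,0,0],[0,0,0,0],[0,0,0,0],[0,0,0,0],[0,0,0,0],[0,0,0,0]]}}

```text
time_s: 34.08
tool_pos: [0.5179, -0.0906, 0.1885]
tcp_rot: [3.141, -0.0, -3.139]
contact_force: [-0.3, 0.2, -0.3]
width: 0.0852
grip_force: 0.0
```

Run:
```python
from h import *
s=monitor.get_state(); print(s['tool_pos'],s['time_s'],s['contact_force'])
snap('scene','s3.png',4,(195,160,385,280))
```

```text
[ 0.51785973 -0.09058001  0.1885491 ] 34.0833 [-0.2554162   0.18651214 -0.32895146]
```

View pics/s3.png

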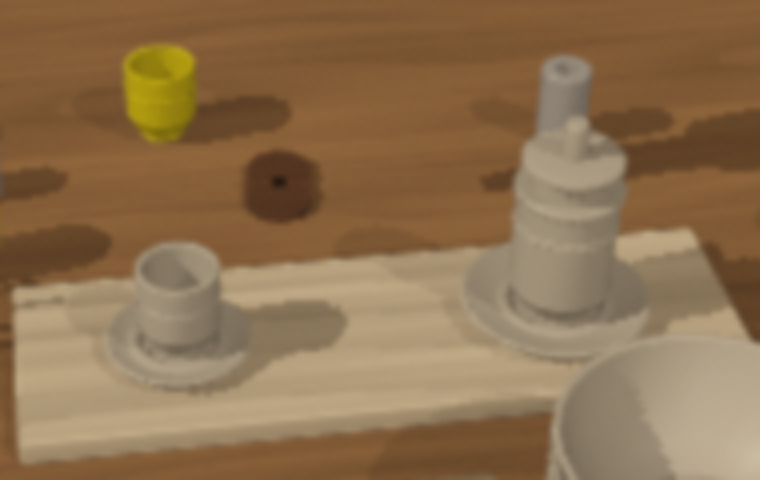

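The stack at (570,220), made of mug, strainer and lid, is upright and closed. The cup at (178,295) stands upright in its well. Handing in.

```bash
python3 -c "
from h import *
print(arm.finish_job())"
```

```text
the job is handed in; nothing more can be done
None
```

The tea set is made up: mug, strainer and lid are stacked on the large saucer and the cream cup is in the small one. I handed it in at about 34 s of the 112 s; the last picture shows everything upright, but no verdict came back.

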